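# Set out bracket parts for tack welding

## Task

Set the four loose steel parts out on the two started weldments, ready for tacking. On the plate with the two upright lugs, stand the square tube midway between the lugs, in line with them and with its sides square to the plate, then put the square cap plate centred on top of the tube, square with it. On the plate with the cross rib, stand the round collar centred over the hole, and lay the flat bar on the bare side of the rib, parallel to the rib and in the middle of that half; leave the spray can, hammer and red magnet where they are.

Things in the scene. Friction and masses are not known exactly. Their poses are not given: they have to be found in the camera images.
- tube_c (a point): Short offcut of bright square steel tube standing on end, open at the top: 40 x 40 mm outside, 4 mm walls, 60 mm high, about 0.27 kg. The point is its centre, 30 mm above its foot; x and y are square to its sides, z is up.
- cap_c (a point): Square bright steel cap plate lying flat, 56 x 56 x 12 mm thick, a small dark centre dot on top, about 0.29 kg. The point is its centre, 6 mm above its underside; x and y are square to its sides, z is up.
- collar_c (a point): Round bright steel collar (thick-walled ring) standing on end, 50 mm outside and 30 mm inside diameter, 35 mm high, about 0.34 kg. The point is its centre, 17.5 mm above its foot; z is up along its axis.
- bar_c (a point): Flat bright steel bar lying flat, 90 x 25 x 12 mm thick, about 0.21 kg. The point is its centre, 6 mm above its underside; x runs along its 90 mm length, y across its width, z up.
- yoke: Started weldment fixed to the bench: dark steel plate 90 (x) x 170 (y) x 8 mm thick with two upright round-topped lugs, at y = -72 and y = +72 mm, each 12 mm thick (y), 45 mm wide (x), their tops 56 mm above the bench; 132 mm are clear between the lugs. Origin: centre of the plate's underside, on the bench; so the tube belongs at x = y = 0 on the plate's top, 8 mm up.
- foot: Started weldment fixed to the bench: dark steel plate 100 (x) x 230 (y) x 8 mm thick with a cross rib along x at y = 0 (90 mm long, 8 mm thick, its top 33 mm above the bench). A 29 mm round hole goes through one half at x = 0, y = +60 mm (the collar's place); the other half is bare, its middle at x = 0, y = -60 mm (the bar's place, the bar's length along x). Origin: centre of the plate's underside, on the bench; the plate's top is 8 mm up.
- spray: Bystander: upright spray can, 60 mm diameter, 150 mm high, beyond the weldments. Origin at the centre of its foot. Leave it alone.
- hammer: Bystander: hammer lying on the bench on the robot's right, about 300 mm long along its x. Leave it alone.
- magnet: Bystander: red L-shaped welding magnet, 110 x 110 mm, 20 mm high, on the robot's left. Origin at the underside, in the middle of its 110 mm leg. Leave it alone.
Not all that is in view belongs to the job. Of the things shaped like the part that bears bar_c, the bare steel one is meant.

How it is judged (in metres and radians):
At the end, for the whole second after the job is handed in: Tube upright midway between the lugs (12 mm), cap flat and centred on it (10 mm), collar flat over the hole (10 mm), bar flat in the middle of the bare half (15 mm), each figure along each axis; tube, cap and bar square within 0.2 rad; all released and at rest (x of tube_c in the frame of yoke between -0.012 and 0.012 m and y of tube_c in the frame of yoke between -0.012 and 0.012 m and height (world z) of tube_c between 0.034 and 0.042 m and angle between each of tube_c, cap_c, collar_c, bar_c's own z axis and vertical below 0.1 rad and (angle between the x axis of tube_c and the x axis of yoke, either way round below 0.2 rad or angle between the x axis of tube_c and the y axis of yoke, either way round below 0.2 rad) and x of cap_c in the frame of tube_c between -0.01 and 0.01 m and y of cap_c in the frame of tube_c between -0.01 and 0.01 m and height (world z) of cap_c between 0.07 and 0.078 m and (angle between the x axis of cap_c and the x axis of tube_c, either way round below 0.2 rad or angle between the x axis of cap_c and the y axis of tube_c, either way round below 0.2 rad) and x of collar_c in the frame of foot between -0.01 and 0.01 m and y of collar_c in the frame of foot between 0.05 and 0.07 m and height (world z) of collar_c between 0.0215 and 0.0295 m and x of bar_c in the frame of foot between -0.015 and 0.015 m and y of bar_c in the frame of foot between -0.075 and -0.045 m and height (world z) of bar_c between 0.01 and 0.018 m and angle between the x axis of bar_c and the x axis of foot, either way round below 0.2 rad and linear speed of each of tube, cap, collar, bar below 0.02 m/s and contact force between each of tube, cap, collar, bar and the fingers below 0.1 N); the robot touches nothing.
It fails at once if the spray is pushed more than 25 mm or knocked over (distance of spray from where it was at the start of the episode above 0.025 m or angle between spray's own z axis and vertical above 0.4 rad).
It fails at once if the hammer is pushed more than 25 mm or knocked over (distance of hammer from where it was at the start of the episode above 0.025 m or angle between hammer's own z axis and vertical above 0.4 rad).
It fails at once if the magnet is pushed more than 25 mm or knocked over (distance of magnet from where it was at the start of the episode above 0.025 m or angle between magnet's own z axis and vertical above 0.4 rad).
It also fails if it takes over 102 s, if anything falls off the work surface, if the arm or the gripper's body presses on something with over 40 N, if the wrist force passes 120 N, or if a joint passes its speed limit or range.

## Robot

A 6-joint arm with a two-finger parallel gripper is mounted at the origin on the work surface. World frame = base frame: x ahead of the robot, y to its left, z up, the work surface at z = 0. Lengths are in m, angles in degrees, forces in N, time in s.
With the tool pointing down it reaches from about 0.3 to 0.75 m from the base axis. Payload 8.5 kg.
Tool frame: the origin (TCP) lies at the very end of the fingers, on their centre line; the grasp point (between the pads) lies 19 mm behind it; z points along the fingers, y is the line along which they close (so a half turn about z gives the same grasp; the last joint's range is limited). The gripper opens to 85 mm and grips with 20 to 120 N. Pads are 22 mm wide; open, the fingers measure 114 mm over their backs; the gripper's body (76 mm by 85 mm) begins 54 mm behind the grasp point. The pads swing forward as they close: fully open they stand 13 mm farther back than shut.
Start: joints at [-85.388, 21.807, 74.336, -0, 83.858, -12.336], TCP at [0.16, -0.526, 0.204] pointing down, gripper open.
Joint ranges: [-178.18, 178.18], [-50.72, 133.34], [12.68, 142.11], [-81.47, 261.47], [9.98, 163.14], [-165.26, 165.26]. Speed limits (degrees/s): [136.94, 136.94, 180, 180, 180, 180].

## Interface

Orientations are given as a 3x3 rotation matrix whose columns are the frame's x, y, z axes.
In Python, from rig import * gives the robot as it stands. The module is installed in compiled form; this text tells all that it offers.
- The arm moves only by the shell command python3 -m pendant 'ROWS' [OPENING] [FORCE]. ROWS is JSON, a list of rows, each a list of 2 entries, a list of its own where there are three numbers: the shift along the tool's x, y, z as a fraction of full scale, then the turn, a rotation vector about the tool's x, y, z as a fraction of full scale. A call has 1 to 8 rows; each row shifts and turns the commanded pose from where the row before left it, along the tool's axes as they then stand; what a row does not reach is not made up. Full scale, the value 1, is 40 mm for a shift and 5 degrees for a turn. A row lasts 1/8 s, in which the tool goes at most 62.5 mm and 10.7 degrees, less where a joint would pass 70% of its speed; a pose out of reach is approached as far as the arm can. A call with a number of a shift or a turn outside -1 to 1 is refused whole. A call with a gripper value outside its range is refused whole. OPENING is the opening, from 0 (shut) to 1 (fully open), set as the call begins (- or left out, the last holds). The fingers move at their own pace and stop on an object; FORCE is the grip in N (left out, the last holds). Time passes only in rows, so rows that do not move let the fingers close. It gives the time, the measured TCP pose, the force, the opening and the grip force at its end, in the units of the state.
- observe(): the state, without advancing time (a new reading comes with each control period).
- get_image(name): name is "scene" or "top"; returns a dict with "img" (400x640x3 uint8, blue, green, red), "range_z" (400x640 float32, m along the optical axis (not along the pixel's ray), 0 where there is no reading), "camera_matrix" (3x3 intrinsics, pixels), "eye" and "rotation" of the camera in the world. Camera axes: x right, y down, z forward; pixel columns grow to the right and rows downward; lengths in m; the calibration is good to about 2 mm. A picture is of the moment at which its call begins.
- close_job(): hands the job in; it is judged then, once.
Trained networks look in the newest picture that a camera, given by its name, has taken for a name from the list of things; names that differ only in an ending like _2 or _b are one class to them, and where a whole thing is asked for, a point or a joint stands for the part that bears it (a point fixed in the world has none). Each returns a list of dicts, best first, with "conf" (0 to 1); they miss things now and then, are a little off and sometimes report something else, mostly with a low value. They report only what shows in the picture. A call takes as long as a camera call. They do not tell look-alikes from the thing itself.
- regions_of(camera, query): "mask" (400x640 bool, what is visible of it).
- landmark_of(camera, query): "point" ([x, y, z] in m, in world coordinates, good to about 4 mm: a listed point, or the origin of a listed thing).
The state is a dict: "time_s": time; "q": joint angles; "qvel": joint speeds; "joint_efforts": joint torques, N m; "position": TCP position; "tool_rot": TCP orientation; "ft_force": force on the tool from outside, world axes, zero at the start; "wrist_torque": the same for the moment, N m; "grip_width": finger opening in m; "gripper_force": force on a finger pad.
Only numpy, scipy, OpenCV 4.12 (cv2) and the standard library are available. Lean on these libraries where they do the work, as an engineer would, in place of code of your own. Each camera call takes 0.05 s, during which the arm holds its last target. There are 200 camera calls.

## Working session

There is one attempt and no reset: what is moved stays moved. The work goes in short steps, Python scripts to look and compute and a shell command to move; the robot and the scene stay as the last step left them, time stands still between calls to the robot, and variables do not carry over. Pictures are saved under pics/ and viewed, at most 14 in all, crops included, and the job is handed in when it is done.

```bash
mkdir -p pics; cat > h.py <<'E'
from rig import *
import numpy as np, cv2
def cloud(d):
    K=d["camera_matrix"];R=np.array(d["rotation"]);e=np.array(d["eye"]);z=d["range_z"]
    v,u=np.mgrid[0:400,0:640]
    c=np.stack([(u-K[0][2])/K[0][0]*z,(v-K[1][2])/K[1][1]*z,z],-1)
    P=c@R.T+e; P[z==0]=np.nan; return P
E
python3 - <<'E'
from h import *
for n in("scene","top"):
    d=get_image(n);cv2.imwrite(f"pics/{n}0.png",d["img"]);print(n,d["eye"],np.round(d["rotation"],2).tolist())
    for q in "tube_c cap_c collar_c bar_c yoke foot spray hammer magnet".split():
        print(q,[(np.round(r["point"],3).tolist(),round(r["conf"],2)) for r in landmark_of(n,q)][:4])
s=observe();print(s["time_s"],s["position"],np.round(s["tool_rot"],3).tolist(),s["grip_width"])
E
```

```text
scene [ 1.43063404 -0.22469952  0.91592511] [[0.23, 0.65, -0.72], [0.97, -0.15, 0.17], [0.0, -0.74, -0.67]]
tube_c [([0.429, 0.248, 0.03], 0.96)]
cap_c [([0.422, 0.106, 0.006], 0.77)]
collar_c [([0.433, -0.258, 0.019], 0.8)]
bar_c [([0.632, -0.341, 0.01], 0.96), ([0.447, -0.086, 0.002], 0.87), ([0.265, -0.242, 0.004], 0.76), ([0.341, -0.066, 0.008], 0.6)]
yoke []
foot [([0.613, 0.158, 0.002], 0.85)]
spray [([0.805, 0.003, -0.003], 0.7)]
hammer [([0.468, -0.442, -0.003], 0.59)]
magnet [([0.55, 0.445, -0.003], 0.68)]
top [ 0.38789016 -0.01361029  1.04838959] [[0.01, -0.99, 0.14], [-1.0, -0.02, -0.0], [0.0, -0.14, -0.99]]
tube_c [([0.424, 0.252, 0.025], 0.7), ([0.55, 0.448, -0.002], 0.35), ([0.445, -0.086, 0.004], 0.24)]
cap_c [([0.424, 0.11, 0.008], 0.78)]
collar_c []
bar_c [([0.282, 0.204, 0.01], 0.83), ([0.446, -0.088, 0.004], 0.65), ([0.336, -0.066, 0.005], 0.56), ([0.267, -0.234, 0.004], 0.55)]
yoke [([0.614, -0.168, -0.003], 0.71), ([0.806, -0.002, 0.004], 0.52)]
foot [([0.612, 0.16, -0.0], 0.7)]
spray [([0.804, -0.002, 0.002], 0.87)]
hammer [([0.468, -0.442, 0.002], 0.7)]
magnet [([0.548, 0.446, -0.002], 0.57)]
1.0 [ 0.16031624 -0.52606947  0.20348377] [[0.957, 0.291, -0.0], [0.291, -0.957, 0.0], [0.0, -0.0, -1.0]] 0.08537729424922891
```

View pics/top0.png

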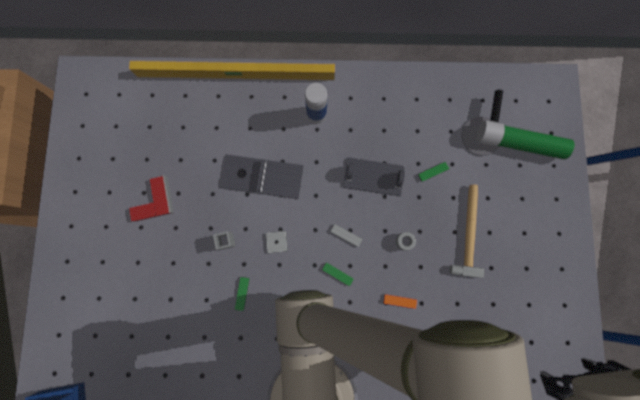

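View pics/scene0.png

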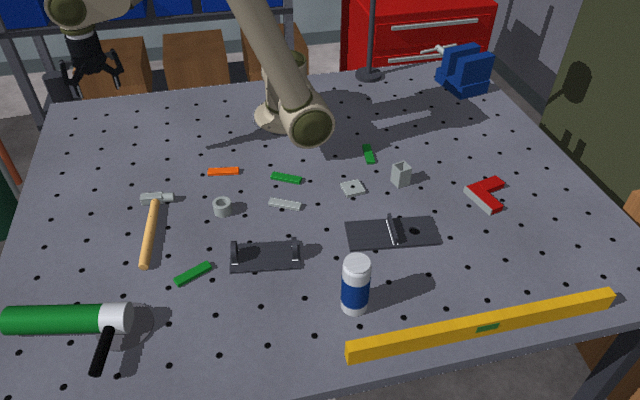

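The top view shows the bare steel bar at (346,236), cap (276,242), tube (223,240), collar (407,241), yoke (375,177) and foot (262,177). The foot's hole is on its left, at (242,173). The green and orange bars are decoys.

```bash
cat > meas.py <<'E'
from h import *
def rect(P,m,c,r,z0,z1):
    k=(np.hypot(P[...,0]-c[0],P[...,1]-c[1])<r)&(P[...,2]>z0)&(P[...,2]<z1)
    if m is not None:k&=m
    p=P[k]; 
    if len(p)<8: return None
    (cx,cy),(w,h),a=cv2.minAreaRect((p[:,:2]*1000).astype(np.float32))
    return len(p),np.round([cx,cy,w,h,a],1).tolist(),np.round(np.median(p,0)*1000,1).tolist()
E
python3 - <<'E'
from meas import *
for n in("scene","top"):
    d=get_image(n);P=cloud(d)
    print(n,"bench",np.nanmedian(P[200:230,300:330,2]))
    for q,c,r,z0,z1 in [("tube",(.427,.25),.045,.05,.07),("cap",(.423,.108),.05,.007,.02),("collar",(.433,-.258),.04,.028,.045),("bar",(.446,-.087),.06,.007,.02),
      ("foot",(.613,.159),.14,.004,.014),("rib",(.613,.159),.07,.026,.042),("yoke",(.614,-.168),.11,.004,.014),("lug1",(.614,-.096),.04,.03,.065),("lug2",(.614,-.24),.04,.03,.065)]:
        print(q,rect(P,None,c,r,z0,z1))
    # hole
    g=cv2.cvtColor(d["img"],6)
    for q in("foot","yoke","bar_c","cap_c"):
        for x in regions_of(n,q)[:4]:
            mm=x["mask"];p=P[mm&np.isfinite(P[...,2])];
            print(q,round(x["conf"],2),rect(P,mm,np.nanmedian(p,0)[:2],.2,.003,.08))
E
```

```text
scene bench -0.00023903572315864263
tube (137, [426.5, 248.2, 45.5, 44.6, 13.4], [427.0, 247.2, 57.4])
cap (284, [424.8, 105.9, 62.0, 58.5, 4.8], [428.1, 104.4, 11.5])
collar (168, [433.6, -257.4, 50.9, 48.9, 53.6], [434.0, -258.1, 34.2])
bar (233, [447.3, -90.9, 89.7, 32.0, 60.4], [448.9, -90.1, 11.3])
foot (2414, [610.7, 153.7, 248.5, 254.0, 85.7], [617.5, 146.7, 7.8])
rib (100, [615.8, 155.1, 9.3, 91.0, 83.0], [618.8, 154.2, 32.1])
yoke (1775, [612.8, -172.0, 195.2, 184.2, 63.8], [626.0, -171.1, 7.8])
lug1 (90, [633.1, -100.5, 12.3, 39.7, 79.8], [640.1, -101.3, 49.8])
lug2 (107, [611.9, -242.2, 13.1, 42.1, 82.9], [619.5, -242.7, 50.0])
foot 0.97 (2587, [614.1, 156.0, 231.1, 106.8, 82.7], [618.8, 149.6, 7.9])
foot 0.67 (1009, [468.9, -448.8, 89.3, 263.5, 78.6], [450.5, -441.6, 23.1])
yoke 0.8 (1993, [619.5, -170.9, 169.3, 94.0, 81.8], [627.9, -172.1, 8.2])
bar_c 0.97 (340, [638.5, -345.1, 25.6, 87.9, 26.3], [640.7, -346.3, 11.3])
bar_c 0.67 (167, [281.1, 196.9, 25.5, 93.9, 82.9], [285.7, 195.4, 11.0])
bar_c 0.59 (230, [338.6, -67.9, 89.3, 31.8, 60.3], [341.0, -69.0, 10.7])
bar_c 0.
[... 671 characters left out ...]
12.1, 41.9, 82.6], [623.6, -96.7, 51.1])
lug2 (91, [606.9, -240.1, 13.0, 44.0, 80.3], [604.7, -238.1, 49.4])
foot 0.83 (2500, [613.2, 157.6, 230.4, 100.1, 82.7], [611.4, 152.3, 7.4])
yoke 0.69 (1762, [618.2, -169.0, 170.5, 90.9, 82.0], [615.7, -170.0, 7.9])
bar_c 0.56 (300, [265.0, -239.4, 89.8, 24.9, 81.9], [265.7, -239.0, 11.5])
bar_c 0.53 (251, [634.3, -342.1, 24.8, 89.7, 26.3], [632.7, -338.4, 11.5])
bar_c 0.52 (279, [445.4, -88.9, 88.9, 25.4, 61.3], [445.7, -89.1, 11.3])
bar_c 0.51 (294, [279.1, 199.8, 25.2, 88.7, 82.2], [278.8, 199.2, 10.8])
cap_c 0.82 (373, [424.4, 108.3, 54.2, 56.3, 3.0], [423.7, 107.4, 10.9])
cap_c 0.67 (2493, [613.7, 157.2, 229.7, 101.1, 82.6], [611.6, 154.3, 7.4])
```

```bash
cat > go.py <<'E'
import sys
from h import *
# go.py x y z phi(closing direction yaw, deg) : turn (deg about tool z) first, then shift in tool axes /40mm
x,y,z,phi=map(float,sys.argv[1:5]); s=observe(); R=np.array(s["tool_rot"]); p=np.array(s["position"])*1000
f=np.degrees(np.arctan2(R[1,1],R[0,1])); dt=-(phi-f); dt=(dt+180)%360-180
if len(sys.argv)<6: dt=(dt+90)%180-90
a=np.radians(f-dt+90); X=np.array([np.cos(a),np.sin(a),0]);Y=np.array([np.sin(a),-np.cos(a),0])
d=np.array([x,y,z])-p
print("t",round(s["time_s"],2),"pos",p.round(1),"phi",round(f,1),"tilt",np.round(R[:2,2],3),"q6",round(s["q"][5],1),"| turn/5deg",round(dt/5,2),"shift/40",np.round([d@X/40,d@Y/40,-d[2]/40],3),"w",round(s["grip_width"]*1000,1),"F",np.round(s["ft_force"],1))
E
python3 go.py 431 -256 200 -73
```

```text
t 1.5 pos [ 160.3 -526.1  203.5] phi -73.1 tilt [-0.  0.] q6 -12.3 | turn/5deg -0.01 shift/40 [ 8.446 -4.479  0.088] w 85.6 F [-0.7 -0.2  0.6]
```

```bash
python3 -m pendant '[[[0.9,-0.5,0],[0,0,0]],[[0.9,-0.5,0],[0,0,0]],[[0.9,-0.5,0],[0,0,0]],[[0.9,-0.5,0],[0,0,0]],[[0.9,-0.5,0],[0,0,0]],[[0.9,-0.5,0],[0,0,0]],[[0.9,-0.5,0],[0,0,0]],[[0.9,-0.5,0],[0,0,0]]]' 1 60
python3 -m pendant '[[[0.9,-0.48,0.5],[0,0,0]],[[0.346,0,1],[0,0,0]],[[0,0,1],[0,0,0]],[[0,0,0],[0,0,0]],[[0,0,0],[0,0,0]]]'; python3 go.py 431 -256 8 -73
```

```text
time_s: 2.5
position: [0.39, -0.2881, 0.2037]
tool_rot: [[0.957, 0.291, 0.0], [0.291, -0.957, -0.0], [0.0, 0.0, -1.0]]
ft_force: [-1.4, -0.5, 0.5]
grip_width: 0.0852
gripper_force: 0.0
time_s: 3.12
position: [0.4318, -0.2569, 0.105]
tool_rot: [[0.957, 0.291, 0.002], [0.291, -0.957, -0.001], [0.001, 0.002, -1.0]]
ft_force: [-0.3, -0.2, 0.3]
grip_width: 0.0855
gripper_force: 0.0
t 3.12 pos [ 431.8 -256.9  105. ] phi -73.1 tilt [ 0.002 -0.001] q6 28.8 | turn/5deg -0.01 shift/40 [-0.012 -0.028  2.425] w 85.5 F [-0.3 -0.2  0.3]
```

```bash
python3 -m pendant '[[[0,-0.03,1],[0,0,0]],[[0,0,1],[0,0,0]],[[0,0,0.5],[0,0,0]],[[0,0,0],[0,0,0]],[[0,0,0],[0,0,0]]]'
python3 -m pendant '[[[0,0,0],[0,0,0]],[[0,0,0],[0,0,0]],[[0,0,0],[0,0,0]],[[0,0,0],[0,0,0]],[[0,0,0],[0,0,0]],[[0,0,0],[0,0,0]]]' 0 60; python3 go.py 621 216.5 180 -7.3
```

```text
time_s: 3.75
position: [0.4317, -0.256, 0.0052]
tool_rot: [[0.957, 0.291, 0.002], [0.291, -0.957, -0.002], [0.002, 0.003, -1.0]]
ft_force: [0.2, -0.8, 0.7]
grip_width: 0.0853
gripper_force: 0.0
time_s: 4.5
position: [0.4308, -0.2549, 0.0036]
tool_rot: [[0.957, 0.292, -0.0], [0.292, -0.957, 0.0], [-0.0, -0.0, -1.0]]
ft_force: [-0.2, -0.9, 0.1]
grip_width: 0.0001
gripper_force: 0.0
t 4.5 pos [ 430.8 -254.9    3.6] phi -73.0 tilt [-0.  0.] q6 28.9 | turn/5deg -13.15 shift/40 [12.294  3.219 -4.41 ] w 0.1 F [-0.2 -0.9  0.1]
```

```bash
python3 - <<'E'
from h import *
d=get_image("scene");cv2.imwrite("pics/s1.png",cv2.resize(d["img"][120:300,100:360],None,fx=3,fy=3))
E
```

```text
(no output)
```

View pics/s1.png

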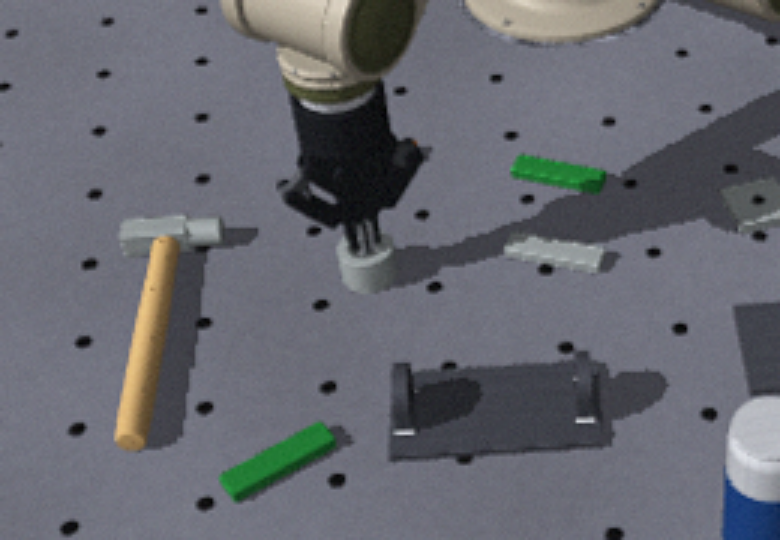

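The fingers shut completely, apparently in or behind the collar at crop (368,262), so I'm measuring where the collar is now.

```bash
python3 -m pendant '[[[0,0,-1],[0,0,0]],[[0,0,-1],[0,0,0]],[[0,0,-1],[0,0,0]],[[-1,0,0],[0,0,0]],[[-1,0,0],[0,0,0]],[[0,0,0],[0,0,0]]]'; python3 - <<'E'
from meas import *
for n in("scene","top"):
    d=get_image(n);P=cloud(d)
    print(n,rect(P,None,(.433,-.258),.07,.028,.045),[ (np.round(r["point"],3),r["conf"]) for r in landmark_of(n,"collar_c")])
    if n=="scene":cv2.imwrite("pics/s2.png",cv2.resize(d["img"][120:300,100:360],None,fx=3,fy=3))
E
```

```text
time_s: 5.3
position: [0.3527, -0.2785, 0.1234]
tool_rot: [[0.957, 0.289, -0.001], [0.289, -0.957, 0.001], [-0.001, -0.001, -1.0]]
ft_force: [0.5, 0.3, 0.2]
grip_width: 0.0
gripper_force: 0.0
scene (166, [434.1, -256.9, 50.8, 47.5, 27.8], [435.5, -258.2, 34.0]) [(array([ 0.431, -0.253,  0.016]), 0.73), (array([ 0.466, -0.443, -0.005]), 0.16)]
top (171, [430.1, -254.6, 48.3, 47.3, 41.3], [430.7, -254.0, 33.8]) [(array([ 0.544,  0.446, -0.002]), 0.72), (array([ 0.432, -0.257,  0.017]), 0.71)]
```

View pics/s2.png

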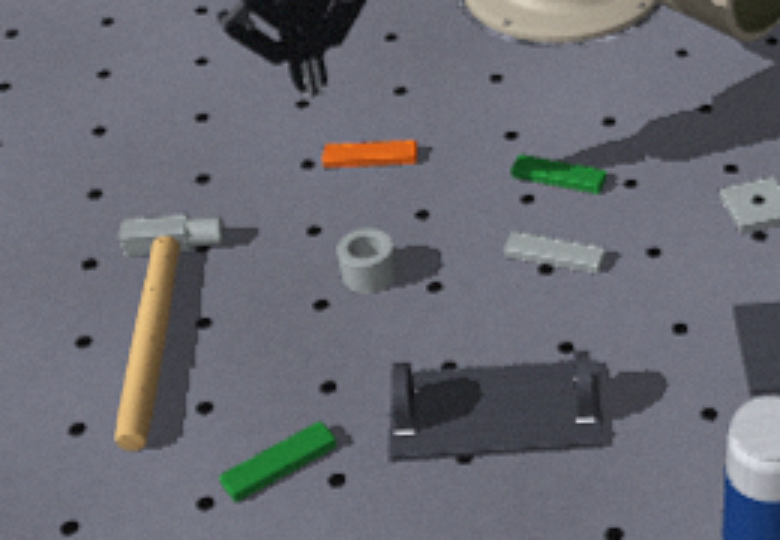

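The collar is unmoved at crop (366,260). The shut fingertip is at crop (313,93), and I'll compare that with the projected TCP.

```bash
python3 - <<'E'
from meas import *
s=observe();p=np.array(s["position"]);print(p)
for n in("scene","top"):
    d=get_image(n);P=cloud(d);c=np.array(d["rotation"]).T@(p-d["eye"]);u=np.array(d["camera_matrix"])@c;u=u[:2]/u[2];print(n,u, (u-[100,120])*3)
    k=(np.hypot(P[...,0]-p[0],P[...,1]-p[1])<.04)&(P[...,2]>.03)&(P[...,2]<.3)
    print(k.sum(),np.sort(P[k][:,2])[:15].round(3))
E
```

```text
[ 0.35496487 -0.27817832  0.12333737]
scene [205.95216313 159.04542105] [317.85648939 117.13626316]
1071 [0.152 0.152 0.153 0.154 0.154 0.154 0.155 0.156 0.156 0.156 0.157 0.158
 0.159 0.16  0.16 ]
top [424.86592997 270.18991204] [974.59778992 450.56973611]
0 []
```

```bash
python3 - <<'E'
from meas import *
s=observe();p=np.array(s["position"]);R=np.array(s["tool_rot"])
d=get_image("scene");P=cloud(d)
k=(np.hypot(P[...,0]-p[0],P[...,1]-p[1])<.05)&(P[...,2]>.03)&(P[...,2]<.25)
L=(P[k]-p)@R
for a in range(-60,-20,5):
    b=L[(L[:,2]>=a)&(L[:,2]<a+5)]
    if len(b):print(a,len(b),(b.min(0)*1).round(3),b.max(0).round(3))
L*=1000
for a in range(-100,0,6):
    b=L[(L[:,2]>=a)&(L[:,2]<a+6)]
    if len(b):print(a,len(b),b.min(0).round(),b.max(0).round())
E
```

```text
-100 64 [ -11.  -46. -100.] [ 21.  48. -94.]
-94 64 [-14. -43. -94.] [ 18.  46. -88.]
-88 76 [-17. -36. -88.] [ 16.  41. -82.]
-82 75 [-15. -33. -82.] [ 17.  37. -76.]
-76 34 [-10. -29. -76.] [ 15.  31. -70.]
-70 18 [ -3. -14. -70.] [ 14.  17. -64.]
-64 26 [ -1. -10. -64.] [ 13.  17. -58.]
-58 22 [ -5. -11. -58.] [ 13.  16. -52.]
-52 20 [ -3. -11. -52.] [ 12.  16. -47.]
-46 27 [ -4. -10. -46.] [ 14.  16. -40.]
-40 17 [  0. -10. -40.] [ 14.  15. -34.]
-34 8 [ -0.  -7. -33.] [ 11.   9. -29.]
```

The real fingertips sit about 28 mm higher than the reported TCP, while sideways they agree within 2 mm. That explains the miss, so I'm retrying the collar 28 mm lower.

```bash
python3 -m pendant '[[[1,0,0],[0,0,0]],[[1,0,0],[0,0,0]],[[0,0,0],[0,0,0]],[[0,0,0],[0,0,0]],[[0,0,0],[0,0,0]],[[0,0,0],[0,0,0]]]' 1 60; python3 go.py 431.5 -256 -20 -73
```

```text
time_s: 6.4
position: [0.4304, -0.2553, 0.1236]
tool_rot: [[0.957, 0.291, 0.0], [0.291, -0.957, -0.0], [-0.0, 0.0, -1.0]]
ft_force: [0.4, -0.5, -0.3]
grip_width: 0.0855
gripper_force: 0.0
t 6.4 pos [ 430.4 -255.3  123.6] phi -73.1 tilt [ 0. -0.] q6 28.8 | turn/5deg -0.02 shift/40 [0.021 0.024 3.591] w 85.5 F [ 0.4 -0.5 -0.3]
```

```bash
python3 -m pendant '[[[0.02,0.02,1],[0,0,0]],[[0,0,1],[0,0,0]],[[0,0,1],[0,0,0]],[[0,0,0.3],[0,0,0]],[[0,0,0.25],[0,0,0]],[[0,0,0],[0,0,0]]]'
python3 -m pendant '[[[0,0,0],[0,0,0]],[[0,0,0],[0,0,0]],[[0,0,0],[0,0,0]],[[0,0,0],[0,0,0]],[[0,0,0],[0,0,0]]]' 0 60
python3 -m pendant '[[[0,0,-1],[0,0,0]],[[0,0,-1],[0,0,0]],[[0,0,-1],[0,0,0]],[[0,0,-1],[0,0,0]],[[0,0,0],[0,0,0]]]'; python3 go.py 621 216.5 140 -7.3
```

```text
time_s: 7.15
position: [0.4321, -0.2559, -0.018]
tool_rot: [[0.957, 0.291, 0.001], [0.291, -0.957, -0.001], [0.0, 0.001, -1.0]]
ft_force: [0.8, -0.3, 0.3]
grip_width: 0.0855
gripper_force: 0.0
time_s: 7.78
position: [0.4321, -0.2556, -0.0173]
tool_rot: [[0.957, 0.291, 0.001], [0.291, -0.957, -0.001], [0.001, 0.001, -1.0]]
ft_force: [-2.2, 2.3, 10.9]
grip_width: 0.0485
gripper_force: 60.7
time_s: 8.4
position: [0.4328, -0.2563, 0.1442]
tool_rot: [[0.956, 0.292, 0.004], [0.292, -0.956, -0.004], [0.003, 0.005, -1.0]]
ft_force: [-0.6, -0.2, -3.6]
grip_width: 0.0481
gripper_force: 63.9
t 8.4 pos [ 432.8 -256.3  144.2] phi -73.0 tilt [ 0.004 -0.004] q6 28.9 | turn/5deg -13.15 shift/40 [12.322  3.166  0.104] w 48.1 F [-0.6 -0.2 -3.6]
```

```bash
python3 -m pendant '[[[0,0,0],[0,0,-1]],[[0,0,0],[0,0,-1]],[[0,0,0],[0,0,-1]],[[0,0,0],[0,0,-1]],[[0,0,0],[0,0,-1]],[[0,0,0],[0,0,-1]],[[0,0,0],[0,0,-1]],[[0,0,0],[0,0,-1]]]' >/dev/null
python3 -m pendant '[[[0,0,0],[0,0,-1]],[[0,0,0],[0,0,-1]],[[0,0,0],[0,0,-1]],[[0,0,0],[0,0,-1]],[[0,0,0],[0,0,-1]],[[0,0,0],[0,0,-0.15]],[[0,0,0],[0,0,0]]]' >/dev/null
python3 go.py 621 216.5 140 -7.3
python3 -m pendant '[[[0.94,0.24,0],[0,0,0]],[[0.94,0.24,0],[0,0,0]],[[0.94,0.24,0],[0,0,0]],[[0.94,0.24,0],[0,0,0]],[[0.94,0.24,0],[0,0,0]],[[0.94,0.24,0],[0,0,0]],[[0.94,0.24,0],[0,0,0]],[[0.94,0.24,0],[0,0,0]]]' >/dev/null
python3 -m pendant '[[[0.94,0.24,0],[0,0,0]],[[0.94,0.24,0],[0,0,0]],[[0.94,0.24,0],[0,0,0]],[[0.94,0.24,0],[0,0,0]],[[0.94,0.24,0],[0,0,0]],[[0,0,0],[0,0,0]],[[0,0,0],[0,0,0]]]'
python3 go.py 621 216.5 -8 -7.3
```

```text
t 10.28 pos [ 431.6 -255.3  140.9] phi -7.4 tilt [-0.001  0.001] q6 -36.8 | turn/5deg -0.02 shift/40 [12.302  3.197  0.022] w 48.7 F [-0.1 -0.3 -2.2]
time_s: 12.15
position: [0.6175, 0.213, 0.141]
tool_rot: [[0.128, 0.992, -0.001], [0.992, -0.128, -0.0], [-0.001, -0.001, -1.0]]
ft_force: [-0.2, -0.2, -3.0]
grip_width: 0.0483
gripper_force: 63.8
t 12.15 pos [617.5 213.  141. ] phi -7.3 tilt [-0.001 -0.   ] q6 16.0 | turn/5deg -0.01 shift/40 [0.098 0.076 3.724] w 48.3 F [-0.2 -0.2 -3. ]
```

```bash
python3 -m pendant '[[[0.1,0.08,1],[0,0,0]],[[0,0,1],[0,0,0]],[[0,0,1],[0,0,0]],[[0,0,0.4],[0,0,0]],[[0,0,0.2],[0,0,0]],[[0,0,0.1],[0,0,0]],[[0,0,0],[0,0,0]]]'; python3 go.py 621 216.5 -9 -7.3
```

```text
time_s: 13.02
position: [0.622, 0.217, -0.0056]
tool_rot: [[0.127, 0.992, 0.002], [0.992, -0.127, 0.0], [0.0, 0.001, -1.0]]
ft_force: [0.4, -0.0, -3.3]
grip_width: 0.0484
gripper_force: 63.7
t 13.03 pos [622.  217.   -5.6] phi -7.3 tilt [0.002 0.   ] q6 16.3 | turn/5deg -0.0 shift/40 [-0.015 -0.023  0.086] w 48.4 F [ 0.4 -0.  -3.3]
```

```bash
python3 -m pendant '[[[0,0,0.05],[0,0,0]],[[0,0,0.03],[0,0,0]],[[0,0,0],[0,0,0]],[[0,0,0],[0,0,0]]]'; python3 -m pendant '[[[0,0,0],[0,0,0]],[[0,0,0],[0,0,0]],[[0,0,0],[0,0,0]],[[0,0,-1],[0,0,0]],[[0,0,-1],[0,0,0]],[[0,0,-1],[0,0,0]],[[0,0,-1],[0,0,0]]]' 1; python3 go.py 446 -89.5 150 -28.5
```

```text
time_s: 13.52
position: [0.6217, 0.217, -0.0091]
tool_rot: [[0.127, 0.992, 0.001], [0.992, -0.127, 0.0], [0.0, 0.001, -1.0]]
ft_force: [-0.1, -0.8, 2.5]
grip_width: 0.0486
gripper_force: 64.2
time_s: 14.4
position: [0.6214, 0.2169, 0.1517]
tool_rot: [[0.127, 0.992, 0.0], [0.992, -0.127, 0.0], [0.0, 0.0, -1.0]]
ft_force: [0.3, 0.5, -0.1]
grip_width: 0.0856
gripper_force: 0.0
t 14.4 pos [621.4 216.9 151.7] phi -7.3 tilt [0. 0.] q6 16.3 | turn/5deg 4.24 shift/40 [-8.824 -0.198  0.042] w 85.6 F [ 0.3  0.5 -0.1]
```

```bash
python3 -m pendant '[[[0,0,0],[0,0,1]],[[0,0,0],[0,0,1]],[[0,0,0],[0,0,1]],[[0,0,0],[0,0,1]],[[0,0,0],[0,0,0.24]],[[-0.98,-0.02,0],[0,0,0]],[[-0.98,-0.02,0],[0,0,0]],[[-0.98,-0.02,0],[0,0,0]]]' >/dev/null
python3 -m pendant '[[[-0.98,-0.02,0],[0,0,0]],[[-0.98,-0.02,0],[0,0,0]],[[-0.98,-0.02,0],[0,0,0]],[[-0.98,-0.02,0],[0,0,0]],[[-0.98,-0.02,0],[0,0,0]],[[-0.98,-0.02,0],[0,0,0]],[[0,0,1],[0,0,0]],[[0,0,0],[0,0,0]]]' >/dev/null
python3 -m pendant '[[[0,0,0],[0,0,0]]]' >/dev/null
python3 go.py 446 -89.5 -25 -28.5; python3 - <<'E'
from meas import *
s=observe()
for n in("scene","top"):
    d=get_image(n);P=cloud(d)
    print(n,"collar",rect(P,None,(.621,.217),.045,.035,.055),"bar",rect(P,None,(.446,-.087),.06,.007,.02))
    if n=="scene":cv2.imwrite("pics/s3.png",cv2.resize(d["img"][120:320,200:460],None,fx=3,fy=3))
E
```

```text
t 16.52 pos [447.4 -89.6 111.3] phi -28.4 tilt [ 0.001 -0.   ] q6 2.2 | turn/5deg 0.01 shift/40 [-0.015 -0.033  3.408] w 85.3 F [ 0.4 -0.   0.7]
scene collar (196, [623.0, 213.6, 49.6, 49.3, 55.2], [625.9, 212.6, 41.5]) bar (237, [447.1, -90.2, 89.0, 29.8, 64.0], [449.2, -91.2, 11.6])
top collar (166, [621.4, 214.6, 49.7, 46.6, 9.2], [620.6, 215.2, 41.6]) bar (9, [463.7, -52.2, 2.4, 22.6, 59.7], [462.5, -52.3, 10.1])
```

View pics/s3.png

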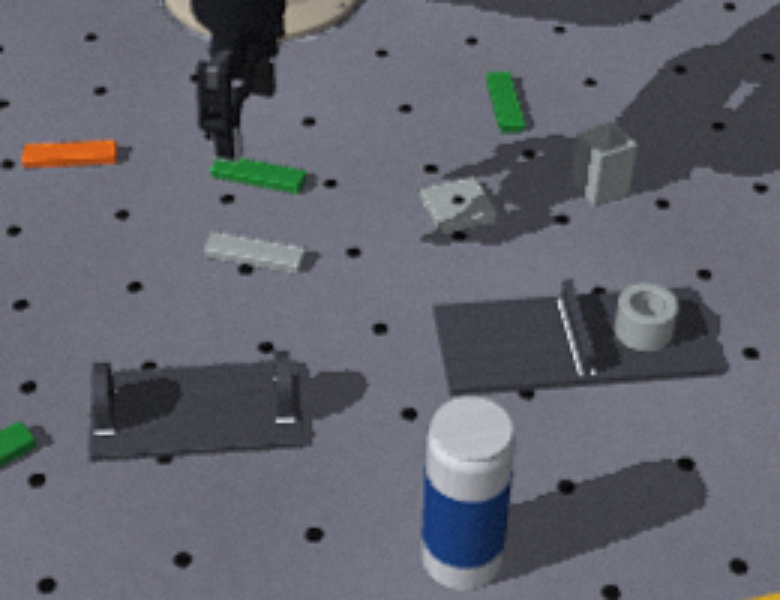

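The collar stands upright on the foot's hole at crop (647,318), within about 3 mm. Next is the bar.

```bash
python3 -m pendant '[[[-0.01,-0.02,1],[0,0,0]],[[0,0,1],[0,0,0]],[[0,0,1],[0,0,0]],[[0,0,0.3],[0,0,0]],[[0,0,0.1],[0,0,0]],[[0,0,0],[0,0,0]]]'
python3 -m pendant '[[[0,0,0],[0,0,0]],[[0,0,0],[0,0,0]],[[0,0,0],[0,0,0]],[[0,0,0],[0,0,0]],[[0,0,0],[0,0,0]],[[0,0,0],[0,0,0]]]' 0 60; python3 go.py 606 97.5 140 -97.3 f
```

```text
time_s: 17.38
position: [0.4467, -0.0899, -0.0247]
tool_rot: [[0.477, 0.879, 0.002], [0.879, -0.477, -0.001], [0.0, 0.002, -1.0]]
ft_force: [0.3, 0.4, 0.7]
grip_width: 0.0854
gripper_force: 0.0
time_s: 18.12
position: [0.446, -0.0897, -0.0252]
tool_rot: [[0.477, 0.879, 0.001], [0.879, -0.477, -0.0], [-0.0, 0.001, -1.0]]
ft_force: [-0.6, 0.1, 6.2]
grip_width: 0.023
gripper_force: 59.5
t 18.12 pos [446.  -89.7 -25.2] phi -28.5 tilt [ 0.001 -0.   ] q6 2.2 | turn/5deg 13.76 shift/40 [ 3.372 -5.15  -4.13 ] w 23.0 F [-0.6  0.1  6.2]
```

```bash
python3 -m pendant '[[[0,0,-1],[0,0,0]],[[0,0,-1],[0,0,0]],[[0,0,-1],[0,0,0]],[[0,0,-1],[0,0,1]],[[0,0,0],[0,0,1]],[[0,0,0],[0,0,1]],[[0,0,0],[0,0,1]],[[0,0,0],[0,0,1]]]' >/dev/null
python3 -m pendant '[[[0,0,0],[0,0,1]],[[0,0,0],[0,0,1]],[[0,0,0],[0,0,1]],[[0,0,0],[0,0,1]],[[0,0,0],[0,0,1]],[[0,0,0],[0,0,1]],[[0,0,0],[0,0,1]],[[0,0,0],[0,0,1]]]' >/dev/null
python3 -m pendant '[[[0,0,0],[0,0,0.76]],[[0.562,-0.858,0],[0,0,0]],[[0.562,-0.858,0],[0,0,0]],[[0.562,-0.858,0],[0,0,0]],[[0.562,-0.858,0],[0,0,0]],[[0.562,-0.858,0],[0,0,0]],[[0.562,-0.858,0],[0,0,0]],[[0,0,0],[0,0,0]]]' >/dev/null
python3 -m pendant '[[[0,0,0],[0,0,0]]]'; python3 go.py 606 97.5 -16 -97.3 f
```

```text
time_s: 21.25
position: [0.6052, 0.0972, 0.1338]
tool_rot: [[0.992, -0.127, -0.002], [-0.127, -0.992, -0.0], [-0.002, 0.0, -1.0]]
ft_force: [-0.3, 0.1, -2.5]
grip_width: 0.0234
gripper_force: 60.2
t 21.25 pos [605.2  97.2 133.8] phi -97.3 tilt [-0.002 -0.   ] q6 95.4 | turn/5deg 0.0 shift/40 [ 0.019 -0.01   3.744] w 23.4 F [-0.3  0.1 -2.5]
```

```bash
python3 -m pendant '[[[0.02,0,1],[0,0,0]],[[0,0,1],[0,0,0]],[[0,0,1],[0,0,0]],[[0,0,0.5],[0,0,0]],[[0,0,0.2],[0,0,0]],[[0,0,0.05],[0,0,0]],[[0,0,0.03],[0,0,0]],[[0,0,0],[0,0,0]]]'; python3 go.py 606 97.5 -17 -97.3 f
```

```text
time_s: 22.25
position: [0.607, 0.0973, -0.0161]
tool_rot: [[0.992, -0.127, 0.001], [-0.127, -0.992, -0.0], [0.001, -0.0, -1.0]]
ft_force: [0.5, 0.3, -2.7]
grip_width: 0.0235
gripper_force: 60.2
t 22.25 pos [607.   97.3 -16.1] phi -97.3 tilt [ 0.001 -0.   ] q6 95.4 | turn/5deg -0.0 shift/40 [-0.026 -0.001  0.021] w 23.5 F [ 0.5  0.3 -2.7]
```

```bash
python3 -m pendant '[[[-0.02,0,0.04],[0,0,0]],[[0,0,0.02],[0,0,0]],[[0,0,0],[0,0,0]]]'; python3 -m pendant '[[[0,0,0],[0,0,0]],[[0,0,0],[0,0,0]],[[0,0,0],[0,0,0]],[[0,0,-1],[0,0,0]],[[0,0,-1],[0,0,0]],[[0,0,-1],[0,0,0]],[[0,0,-1],[0,0,0]],[[0,0,-0.5],[0,0,0]]]' 0.5; python3 go.py 425 249.5 155 14
```

```text
time_s: 22.62
position: [0.6067, 0.0974, -0.0172]
tool_rot: [[0.992, -0.127, 0.003], [-0.127, -0.992, -0.0], [0.003, -0.0, -1.0]]
ft_force: [-2.9, -0.3, 11.8]
grip_width: 0.0228
gripper_force: 61.9
time_s: 23.62
position: [0.6064, 0.0975, 0.1631]
tool_rot: [[0.992, -0.127, 0.003], [-0.127, -0.992, -0.0], [0.003, -0.0, -1.0]]
ft_force: [-0.3, 0.7, -0.6]
grip_width: 0.0428
gripper_force: 0.0
t 23.62 pos [606.4  97.5 163.1] phi -97.3 tilt [ 0.003 -0.   ] q6 95.4 | turn/5deg 13.74 shift/40 [-4.784  3.481  0.201] w 42.8 F [-0.3  0.7 -0.6]
```

```bash
python3 -m pendant '[[[0,0,0],[0,0,-1]],[[0,0,0],[0,0,-1]],[[0,0,0],[0,0,-1]],[[0,0,0],[0,0,-1]],[[0,0,0],[0,0,-1]],[[0,0,0],[0,0,-1]],[[0,0,0],[0,0,-1]],[[0,0,0],[0,0,-1]]]' 1 60 >/dev/null
python3 -m pendant '[[[0,0,0],[0,0,-1]],[[0,0,0],[0,0,-1]],[[0,0,0],[0,0,-1]],[[0,0,0],[0,0,-1]],[[0,0,0],[0,0,-1]],[[0,0,0],[0,0,-1]],[[0,0,0],[0,0,-1]],[[0,0,0],[0,0,-1]]]' >/dev/null
python3 -m pendant '[[[0,0,0],[0,0,-1]],[[0,0,0],[0,0,-1]],[[0,0,0],[0,0,-1]],[[0,0,0],[0,0,-1]],[[0,0,0],[0,0,-1]],[[0,0,0],[0,0,-1]],[[0,0,0],[0,0,-0.26]],[[0,0,0],[0,0,0]]]' >/dev/null
python3 -m pendant '[[[0.797,-0.58,0],[0,0,0]],[[0.797,-0.58,0],[0,0,0]],[[0.797,-0.58,0],[0,0,0]],[[0.797,-0.58,0],[0,0,0]],[[0.797,-0.58,0],[0,0,0]],[[0.797,-0.58,0],[0,0,0]],[[0,0,0],[0,0,0]],[[0,0,0],[0,0,0]]]' >/dev/null
python3 go.py 425 249.5 0 14; python3 - <<'E'
from meas import *
for n in("scene","top"):
    d=get_image(n);P=cloud(d)
    print(n,"bar",rect(P,None,(.606,.097),.05,.015,.028), "collar",rect(P,None,(.621,.217),.045,.035,.055))
E
```

```text
t 27.62 pos [425.2 249.2 160.9] phi 14.0 tilt [ 0.001 -0.   ] q6 2.6 | turn/5deg -0.01 shift/40 [ 9.000e-03 -2.000e-03  4.022e+00] w 85.7 F [-1.3  0.  -1. ]
scene bar (266, [607.8, 94.6, 25.7, 93.0, 83.4], [611.7, 93.8, 19.4]) collar (193, [623.1, 213.6, 47.7, 49.3, 69.8], [624.9, 211.7, 41.7])
top bar (262, [606.8, 96.4, 25.2, 90.1, 83.0], [607.3, 96.3, 19.0]) collar (168, [620.8, 216.0, 48.3, 47.6, 51.4], [620.6, 215.6, 41.5])
```

```bash
python3 -m pendant '[[[0,0,1],[0,0,0]],[[0,0,1],[0,0,0]],[[0,0,1],[0,0,0]],[[0,0,1],[0,0,0]],[[0,0,0.27],[0,0,0]],[[0,0,0],[0,0,0]]]'
python3 -m pendant '[[[0,0,0],[0,0,0]],[[0,0,0],[0,0,0]],[[0,0,0],[0,0,0]],[[0,0,0],[0,0,0]],[[0,0,0],[0,0,0]],[[0,0,0],[0,0,0]]]' 0 60; python3 go.py 617.5 -169 165 -7.9
```

```text
time_s: 28.48
position: [0.4251, 0.2492, -0.0099]
tool_rot: [[-0.241, 0.971, -0.0], [0.971, 0.241, -0.0], [-0.0, -0.0, -1.0]]
ft_force: [0.2, -0.1, -0.1]
grip_width: 0.0855
gripper_force: 0.0
time_s: 29.22
position: [0.425, 0.2496, -0.0091]
tool_rot: [[-0.242, 0.97, 0.002], [0.97, 0.242, 0.0], [0.0, 0.002, -1.0]]
ft_force: [-0.5, -0.4, 6.5]
grip_width: 0.0397
gripper_force: 60.5
t 29.23 pos [425.  249.6  -9.1] phi 14.0 tilt [0.002 0.   ] q6 2.6 | turn/5deg 4.38 shift/40 [-9.704  6.205 -4.353] w 39.7 F [-0.5 -0.4  6.5]
```

```bash
python3 -m pendant '[[[0,0,-1],[0,0,0]],[[0,0,-1],[0,0,0]],[[0,0,-1],[0,0,0]],[[0,0,-1],[0,0,1]],[[0,0,0],[0,0,1]],[[0,0,0],[0,0,1]],[[0,0,0],[0,0,1]],[[0,0,0],[0,0,0.38]]]' >/dev/null
python3 -m pendant '[[[-0.8825,0.564,0],[0,0,0]],[[-0.8825,0.564,0],[0,0,0]],[[-0.8825,0.564,0],[0,0,0]],[[-0.8825,0.564,0],[0,0,0]],[[-0.8825,0.564,0],[0,0,0]],[[-0.8825,0.564,0],[0,0,0]],[[-0.8825,0.564,0],[0,0,0]],[[-0.8825,0.564,0],[0,0,0]]]' >/dev/null
python3 -m pendant '[[[-0.8825,0.564,0],[0,0,0]],[[-0.8825,0.564,0],[0,0,0]],[[-0.8825,0.564,0],[0,0,0]],[[0,0,0],[0,0,0]],[[0,0,0],[0,0,0]],[[0,0,0],[0,0,0]]]' >/dev/null
python3 go.py 617.5 -169 0 -7.9
```

```text
t 31.98 pos [ 616.7 -168.3  150.1] phi -7.8 tilt [-0.  0.] q6 -18.0 | turn/5deg 0.01 shift/40 [-0.015  0.022  3.753] w 39.6 F [ 0.3  0.1 -2. ]
```

```bash
python3 -m pendant '[[[-0.02,0.02,1],[0,0,0]],[[0,0,1],[0,0,0]],[[0,0,1],[0,0,0]],[[0,0,0.5],[0,0,0]],[[0,0,0.2],[0,0,0]],[[0,0,0],[0,0,0]],[[0,0,0],[0,0,0]]]'; python3 go.py 617.5 -169 -1 -7.9; python3 -m pendant '[[[0,0,0.04],[0,0,0]],[[0,0,0.03],[0,0,0]],[[0,0,0.02],[0,0,0]],[[0,0,0],[0,0,0]]]'
```

```text
time_s: 32.85
position: [0.6182, -0.1703, 0.0032]
tool_rot: [[0.137, 0.991, 0.002], [0.991, -0.137, -0.001], [-0.001, 0.002, -1.0]]
ft_force: [0.9, -0.6, -2.0]
grip_width: 0.0395
gripper_force: 61.6
t 32.85 pos [ 618.2 -170.3    3.2] phi -7.9 tilt [ 0.002 -0.001] q6 -18.1 | turn/5deg 0.0 shift/40 [ 0.03  -0.023  0.104] w 39.5 F [ 0.9 -0.6 -2. ]
time_s: 33.35
position: [0.6177, -0.1703, -0.001]
tool_rot: [[0.137, 0.991, 0.0], [0.991, -0.137, -0.0], [-0.0, 0.0, -1.0]]
ft_force: [-2.8, -0.1, 4.2]
grip_width: 0.0392
gripper_force: 62.2
```

Contact is felt at the expected height, so I'll release, lift off and go over the cap.

```bash
python3 -m pendant '[[[0,0,0],[0,0,0]],[[0,0,0],[0,0,0]],[[0,0,0],[0,0,0]],[[0,0,-1],[0,0,0]],[[0,0,-1],[0,0,0]],[[0,0,-1],[0,0,0]],[[0,0,-1],[0,0,0]]]' 1; python3 go.py 424 107.5 155 5
```

```text
time_s: 34.22
position: [0.6175, -0.1701, 0.1596]
tool_rot: [[0.137, 0.991, 0.0], [0.991, -0.137, 0.0], [0.0, 0.0, -1.0]]
ft_force: [0.9, 0.8, 0.2]
grip_width: 0.0856
gripper_force: 0.0
t 34.23 pos [ 617.5 -170.1  159.6] phi -7.9 tilt [0. 0.] q6 -18.1 | turn/5deg -2.58 shift/40 [ 7.336 -4.215  0.116] w 85.6 F [0.9 0.8 0.2]
```

```bash
python3 -m pendant '[[[0,0,0],[0,0,-1]],[[0,0,0],[0,0,-1]],[[0,0,0],[0,0,-0.58]],[[0.917,-0.527,0],[0,0,0]],[[0.917,-0.527,0],[0,0,0]],[[0.917,-0.527,0],[0,0,0]],[[0.917,-0.527,0],[0,0,0]],[[0.917,-0.527,0],[0,0,0]]]' >/dev/null
python3 -m pendant '[[[0.917,-0.527,0],[0,0,0]],[[0.917,-0.527,0],[0,0,0]],[[0.917,-0.527,0],[0,0,0]],[[0,0,0],[0,0,0]],[[0,0,0],[0,0,0]]]' >/dev/null
python3 go.py 424 107.5 -29 5;python3 - <<'E'
from meas import *
for n in("scene","top"):
    d=get_image(n);P=cloud(d)
    print(n,"tube",rect(P,None,(.617,-.169),.045,.058,.08),"cap",rect(P,None,(.423,.108),.05,.007,.02),"lug1",rect(P,None,(.625,-.096),.04,.03,.065),"lug2",rect(P,None,(.606,-.24),.04,.03,.065))
E
```

```text
t 35.85 pos [424.5 107.2 158.5] phi 5.0 tilt [ 0.001 -0.   ] q6 -6.4 | turn/5deg 0.0 shift/40 [ 0.009 -0.013  4.687] w 85.5 F [ 0.  -0.6  0.6]
scene tube (167, [618.8, -171.8, 39.7, 43.6, 82.2], [626.0, -172.7, 65.8]) cap (282, [424.6, 105.6, 61.0, 58.1, 6.7], [427.9, 104.3, 11.4]) lug1 (91, [632.5, -100.2, 12.1, 40.4, 84.2], [642.0, -101.3, 49.5]) lug2 (110, [611.9, -242.3, 12.9, 44.9, 81.3], [619.5, -242.6, 49.3])
top tube (108, [617.2, -170.2, 40.1, 40.8, 82.1], [616.9, -169.8, 66.6]) cap None lug1 (75, [626.9, -97.5, 12.3, 42.0, 83.0], [623.8, -96.7, 50.5]) lug2 (90, [607.3, -239.9, 12.1, 44.4, 80.9], [606.0, -238.4, 49.6])
```

```bash
python3 -m pendant '[[[0,0,1],[0,0,0]],[[0,0,1],[0,0,0]],[[0,0,1],[0,0,0]],[[0,0,1],[0,0,0]],[[0,0,0.5],[0,0,0]],[[0,0,0.17],[0,0,0]],[[0,0,0],[0,0,0]]]'
python3 -m pendant '[[[0,0,0],[0,0,0]],[[0,0,0],[0,0,0]],[[0,0,0],[0,0,0]],[[0,0,0],[0,0,0]],[[0,0,0],[0,0,0]],[[0,0,0],[0,0,0]]]' 0 60; python3 go.py 617.5 -170.3 165 -7.9
```

```text
time_s: 36.83
position: [0.4245, 0.1071, -0.0284]
tool_rot: [[-0.087, 0.996, 0.0], [0.996, 0.087, -0.0], [-0.0, 0.0, -1.0]]
ft_force: [-0.9, -0.5, 0.1]
grip_width: 0.0855
gripper_force: 0.0
time_s: 37.58
position: [0.4245, 0.1074, -0.0274]
tool_rot: [[-0.088, 0.996, 0.002], [0.996, 0.088, -0.0], [-0.0, 0.002, -1.0]]
ft_force: [-2.7, -0.7, 10.4]
grip_width: 0.0542
gripper_force: 61.7
t 37.58 pos [424.5 107.4 -27.4] phi 5.0 tilt [ 0.002 -0.   ] q6 -6.4 | turn/5deg 2.59 shift/40 [-6.213  5.734 -4.81 ] w 54.2 F [-2.7 -0.7 10.4]
```

```bash
python3 -m pendant '[[[0,0,-1],[0,0,0]],[[0,0,-1],[0,0,0]],[[0,0,-1],[0,0,0]],[[0,0,-1],[0,0,0]],[[0,0,-0.5],[0,0,1]],[[0,0,0],[0,0,1]],[[0,0,0],[0,0,0.59]]]' 
python3 -m pendant '[[[-0.777,0.717,0],[0,0,0]],[[-0.777,0.717,0],[0,0,0]],[[-0.777,0.717,0],[0,0,0]],[[-0.777,0.717,0],[0,0,0]],[[-0.777,0.717,0],[0,0,0]],[[-0.777,0.717,0],[0,0,0]],[[-0.777,0.717,0],[0,0,0]],[[-0.777,0.717,0],[0,0,0]]]' >/dev/null
python3 -m pendant '[[[0,0,0],[0,0,0]],[[0,0,0],[0,0,0]]]' >/dev/null; python3 go.py 617.5 -170.3 42 -7.9;python3 - <<'E'
from h import *
d=get_image("scene");cv2.imwrite("pics/s4.png",cv2.resize(d["img"][100:290,170:370],None,fx=3,fy=3))
E
```

```text
time_s: 38.45
position: [0.4238, 0.1075, 0.152]
tool_rot: [[0.14, 0.99, 0.001], [0.99, -0.14, -0.0], [0.0, 0.001, -1.0]]
ft_force: [0.1, 0.7, -2.1]
grip_width: 0.0537
gripper_force: 66.6
t 39.7 pos [ 616.4 -170.1  151.3] phi -7.9 tilt [-0.001  0.001] q6 -18.1 | turn/5deg -0.01 shift/40 [-2.000e-03  2.900e-02  2.732e+00] w 53.8 F [-0.2 -0.1 -2.2]
```

View pics/s4.png

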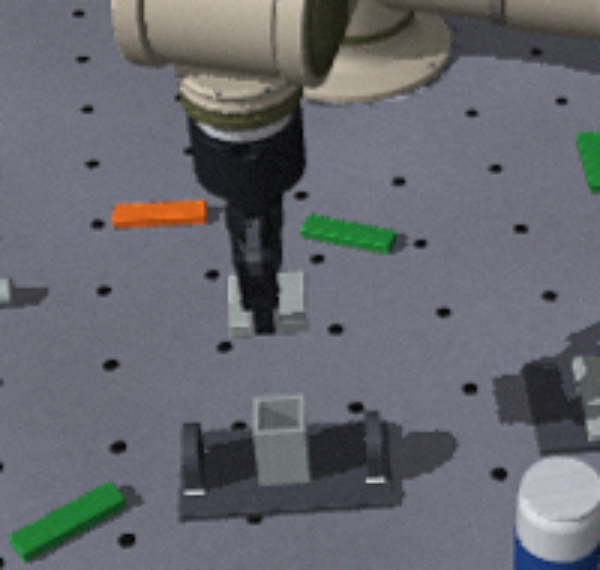

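The cap is held level at crop (267,302), and the tube stands at crop (280,440) midway between the lugs. Lowering now.

```bash
python3 -m pendant '[[[0,0.02,1],[0,0,0]],[[0,0,1],[0,0,0]],[[0,0,0.4],[0,0,0]],[[0,0,0.2],[0,0,0]],[[0,0,0.08],[0,0,0]],[[0,0,0],[0,0,0]],[[0,0,0],[0,0,0]]]'; python3 go.py 617.5 -170.3 40.6 -7.9
```

```text
time_s: 40.62
position: [0.6181, -0.1709, 0.0452]
tool_rot: [[0.138, 0.99, 0.001], [0.99, -0.138, -0.001], [-0.0, 0.001, -1.0]]
ft_force: [0.5, 0.1, -2.0]
grip_width: 0.0538
gripper_force: 66.5
t 40.62 pos [ 618.1 -170.9   45.2] phi -8.0 tilt [ 0.001 -0.001] q6 -18.1 | turn/5deg -0.01 shift/40 [ 0.012 -0.017  0.115] w 53.8 F [ 0.5  0.1 -2. ]
```

```bash
python3 -m pendant '[[[0,0,0.04],[0,0,0]],[[0,0,0.03],[0,0,0]],[[0,0,0.02],[0,0,0]],[[0,0,0.02],[0,0,0]],[[0,0,0],[0,0,0]]]'; python3 go.py 617.5 -170.3 40.6 -7.9
```

```text
time_s: 41.25
position: [0.6178, -0.1707, 0.0407]
tool_rot: [[0.138, 0.99, 0.001], [0.99, -0.138, -0.0], [-0.0, 0.001, -1.0]]
ft_force: [-1.6, 0.8, 5.2]
grip_width: 0.0538
gripper_force: 67.3
t 41.25 pos [ 617.8 -170.7   40.7] phi -7.9 tilt [ 0.001 -0.   ] q6 -18.1 | turn/5deg -0.01 shift/40 [ 0.01  -0.009  0.003] w 53.8 F [-1.6  0.8  5.2]
```

```bash
python3 -m pendant '[[[0,0,0],[0,0,0]],[[0,0,0],[0,0,0]],[[0,0,0],[0,0,0]],[[0,0,0],[0,0,0]],[[0,0,-1],[0,0,0]],[[0,0,-1],[0,0,0]],[[0,0,-1],[0,0,0]]]' 1
python3 -m pendant '[[[-1,0,0],[0,0,0]],[[-1,0,0],[0,0,0]],[[-1,0,0],[0,0,0]],[[-1,0,0],[0,0,0]],[[0,0,0],[0,0,0]],[[0,0,0],[0,0,0]]]'; python3 - <<'E'
from meas import *
for n in("scene","top"):
    d=get_image(n);P=cloud(d)
    print(n,"cap",rect(P,None,(.617,-.169),.05,.073,.09),"collar",rect(P,None,(.621,.217),.045,.035,.055),"bar",rect(P,None,(.606,.097),.05,.015,.028))
    if n=="scene":cv2.imwrite("pics/s5.png",cv2.resize(d["img"][150:350,170:430],None,fx=3,fy=3))
E
```

```text
time_s: 42.12
position: [0.6176, -0.1706, 0.1612]
tool_rot: [[0.138, 0.99, -0.0], [0.99, -0.138, 0.0], [0.0, -0.0, -1.0]]
ft_force: [0.3, -0.0, -0.3]
grip_width: 0.0853
gripper_force: 0.0
time_s: 42.88
position: [0.5956, -0.3286, 0.1598]
tool_rot: [[0.138, 0.99, -0.0], [0.99, -0.138, 0.001], [0.001, -0.0, -1.0]]
ft_force: [0.4, 0.6, -0.3]
grip_width: 0.0853
gripper_force: 0.0
scene cap (460, [619.2, -171.9, 56.2, 61.2, 83.3], [621.7, -172.9, 79.4]) collar (196, [623.0, 213.8, 47.8, 51.1, 66.4], [624.2, 212.6, 41.7]) bar (262, [607.4, 95.0, 26.0, 94.0, 83.0], [611.0, 94.0, 19.3])
top cap (425, [617.4, -170.0, 56.1, 56.9, 83.8], [616.6, -170.2, 79.5]) collar (166, [620.4, 216.1, 48.6, 47.8, 45.2], [620.9, 216.4, 41.2]) bar (267, [606.9, 96.5, 25.3, 89.5, 83.0], [606.3, 96.2, 19.2])
```

View pics/s5.png

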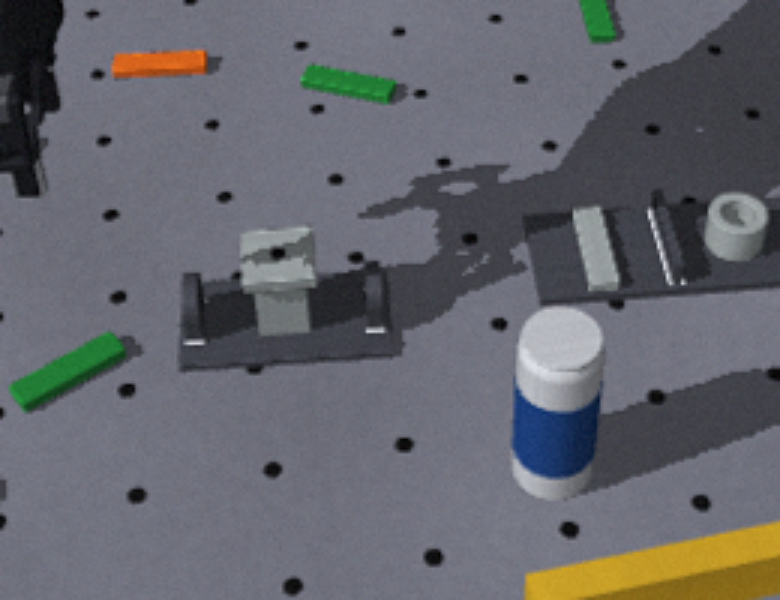

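The cap sits square on the tube at crop (278,258), the bar is at (597,247) and the collar at (737,226). All the measurements are well inside tolerance, so I'm handing in.

```bash
python3 -c "
from rig import *
print(close_job())"
```

```text
the job is handed in; nothing more can be done
None
```

All four parts are set out and the job is handed in at about 43 s; by the last camera check each part was within about 3 mm of its place, but the hand-in gave no verdict.

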